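# Roll the label roll up into its dispenser seat

## Task

Load the label dispenser: with the fingertips, push the white roll of labels slowly (about 5 cm a second) up the wooden ramp until it drops over the crest into the seat at the top, against the stop board, and stays there by itself. Do not let it run back down on the way, and do not pinch, lift or carry it or press it hard. Leave the jar, the salve tin and the dropper bottle beside the dispenser where they are.

Things in the scene. Friction and masses are not known exactly. Their poses are not given: they have to be found in the camera images.
- dispenser: fixed pale-wood label dispenser, 330 mm long, 66 mm wide. Origin on the worktop on its centre line; +x up the ramp, z up. Along x: end lip 18 mm high, -180 to -174 mm; level floor 12 mm high to -65; ramp to 30 mm high at the crest at +75. Two 8 mm cheeks, 50 mm apart inside, guide the roll; tops 24 mm above floor and ramp, but 54 mm above the worktop from x = +73 on
- ramp_plane: the ramp's surface, rising evenly at 7.3 degrees (fixed to the dispenser). Origin at the ramp's foot at mid-width, (-65, 0, 12) mm in the dispenser's frame; x up along the slope (141 mm to the crest), z square to it
- seat_center (a point): where the roll's centre lies when seated: (90.5, 0, 63.5) mm in the dispenser's frame, with 1 mm of play either way along x. The seat's floor is level, 27 mm high, a 3 mm step down from the crest; the face of the upright stop board (78 mm high) is at x = +128 mm
- label_roll: white label roll, 73 mm diameter, 45 mm wide, about 0.2 kg, lying on its round side so that it rolls along the dispenser; rolls freely, low friction. It starts on the level floor below the ramp. Origin at the centre of one flat end; its z is the roll's axis, level across the ramp
- roll_center (a point): the centre of the label roll (36.5 mm above whatever it rests on)
- cream_jar: cream jar with white lid, 68 mm diameter, 72 mm tall, loose bystander; origin at the centre of its underside
- salve_tin_0: flat white round salve tin, 59 mm diameter, 22 mm tall, loose bystander; origin at the centre of its underside
- dropper_b: amber dropper bottle with black bulb, 35 mm diameter, 109 mm tall, loose bystander; origin at the centre of its underside
Not all that is in view belongs to the job. What is shaped like the label_roll but purple or yellow is not meant.

How it is judged:
By the outcome, as a careful person would: the job done as asked, in the order asked, and still so for the second after the job is handed in, with the robot touching nothing.
It also fails if it takes over 42 s, if anything falls off the work surface, if the arm or the gripper's body presses on something with over 40 N, if the wrist force passes 120 N, or if a joint passes its speed limit or range.

## Robot

A 7-joint arm with a two-finger parallel gripper is mounted at the origin on a cart in front of the work surface, level with it; the furniture and walls round the work are solid. World frame = base frame: x ahead of the robot, y to its left, z up, the work surface at z = 0. Lengths are in mm, angles in rad, forces in N, time in s.
With the tool pointing down it reaches from about 400 to 875 mm from the base axis. Payload 19.3 kg.
Tool frame: the origin (TCP) lies at the very end of the fingers, on their centre line; the grasp point (between the pads) lies 19 mm behind it (grip_point_offset is the z of the grasp point in the tool frame, in mm); z points along the fingers, y is the line along which they close (so a half turn about z gives the same grasp; the last joint's range is limited). The gripper opens to 85 mm and grips with 20 to 120 N. Pads are 22 mm wide; open, the fingers measure 114 mm over their backs; the gripper's body (76 mm by 85 mm) begins 54 mm behind the grasp point. The pads swing forward as they close: fully open they stand 13 mm farther back than shut.
Start: joints at [-1.321, 0.521, -0.036, 1.599, 0.021, 1.021, -0.113], TCP at [196.504, 593.297, 231.291] pointing down, gripper open.
Joint ranges: [-2.91, 2.91], [-0.3, 2.13], [-1.5, 1.42], [0.17, 2.43], [-1.26, 4.41], [0.16, 1.93], [-2.52, 2.52]. Speed limits (rad/s): [1.89, 1.89, 2.39, 2.39, 3.01, 3.01, 3.01].

## Interface

Orientations are given as a 3x3 rotation matrix whose columns are the frame's x, y, z axes.
In Python, from workcell import movep, movel, goto_joints, open_gripper, clamp, wait, inverse_kinematics, read_state, camera, PlanningError, finish_job, grip_point_offset gives the robot as it stands. Calls block until the motion is done:
- movep(position, orientation): joint-space move of the TCP to a pose.
- movel(position, frame=None, max_speed=150, guard=None): straight line of the TCP; frame=None keeps the orientation; max_speed is the mean speed in mm/s. With guard (N) it stops when the force on the tool has changed by that much, and returns True; else False.
- goto_joints(angles): joint-space move.
- open_gripper() and clamp(): open the fingers fully, or close them until they stop; the grip force is fixed at half the most.
- wait(seconds).
- inverse_kinematics(position, orientation): joint angles nearest the present ones, or None.
- read_state(): the state.
- camera(name): name is "scene" or "top" or "wrist"; returns a dict with "image" (400x640x3 uint8, blue, green, red), "range_z" (400x640 float32, mm along the optical axis (not along the pixel's ray), 0 where there is no reading), "fx", "fy", "cx", "cy" (pixels), "dist_coeffs" ([k1, k2, p1, p2, k3] as OpenCV has them; the pictures are not rectified), "cam_to_world" (4x4, takes a point from camera to world coordinates). Camera axes: x right, y up, looking along -z (the intrinsics and any distortion apply to the point x, -y, -z); pixel columns grow to the right and rows downward; lengths in mm; the calibration is good to about 2 mm. A picture is of the moment at which its call begins.
A pose or a line that the arm cannot do raises PlanningError and nothing moves.
- finish_job(): hands the job in; it is judged then, once.
The state is a dict: "time": time; "qpos": joint angles; "qvel": joint speeds; "joint_efforts": joint torques, N m; "eef_pos": TCP position; "tool_rot": TCP orientation; "ft_force": force on the tool from outside, world axes, zero at the start; "torque": the same for the moment, N m; "finger_gap": finger opening in mm; "gripper_force": force on a finger pad.
Only numpy, scipy, OpenCV 4.12 (cv2) and the standard library are available. Lean on these libraries where they do the work, as an engineer would, in place of code of your own. Each camera call takes 0.05 s, during which the arm holds its last target. There are 200 camera calls.

## Working session

There is one attempt and no reset: what is moved stays moved. The work goes in short steps, each a Python script; the robot and the scene stay as the last script left them, time stands still between calls to the robot, and variables do not carry over. Pictures are saved under pics/ and viewed, at most 10 in all, crops included, and the job is handed in when it is done.

```bash
mkdir -p pics; ls; cat > h.py <<'E'
import numpy as np, cv2
from workcell import *
def cloud(c):
    h,w=c["range_z"].shape
    u,v=np.meshgrid(np.arange(w),np.arange(h))
    K=np.array([[c["fx"],0,c["cx"]],[0,c["fy"],c["cy"]],[0,0,1]])
    p=cv2.undistortPoints(np.stack([u,v],-1).reshape(-1,1,2).astype(np.float64),K,np.array(c["dist_coeffs"])).reshape(h,w,2)
    z=c["range_z"].astype(float)
    P=np.stack([p[...,0]*z,-p[...,1]*z,-z,np.ones_like(z)],-1)
    W=(P@np.array(c["cam_to_world"]).T)[...,:3]
    W[z<=0]=np.nan
    return W
E
python3 - <<'E'
from h import *
for n in("top","scene"):
    c=camera(n); cv2.imwrite(f"pics/{n}0.png",c["image"]); np.save(f"{n}0.npy",cloud(c)); print(np.array(c["cam_to_world"]).round(2),c["fx"],c["dist_coeffs"])
print(read_state()["time"],grip_point_offset, read_state()["tool_rot"])
E
```

```text
pics
[[ 2.0000e-02  1.0000e+00 -3.0000e-02  5.1242e+02]
 [-1.0000e+00  2.0000e-02 -1.0000e-02  1.8730e+01]
 [-1.0000e-02  3.0000e-02  1.0000e+00  9.1346e+02]
 [ 0.0000e+00  0.0000e+00  0.0000e+00  1.0000e+00]] 385.4224920488642 [0.01937307 0.         0.         0.         0.        ]
[[-7.0000e-01  4.2000e-01 -5.9000e-01  1.2690e+01]
 [-7.2000e-01 -3.7000e-01  5.9000e-01  5.3619e+02]
 [ 2.0000e-02  8.3000e-01  5.6000e-01  5.7036e+02]
 [ 0.0000e+00  0.0000e+00  0.0000e+00  1.0000e+00]] 423.97351029625986 [0.01699146 0.         0.         0.         0.        ]
0.1 -18.700000000000003 [[-9.49269725e-01  3.14462923e-01 -2.43268755e-04]
 [ 3.14463011e-01  9.49269270e-01 -9.31886177e-04]
 [-6.21160977e-05 -9.61110361e-04 -9.99999536e-01]]
```

View pics/top0.png

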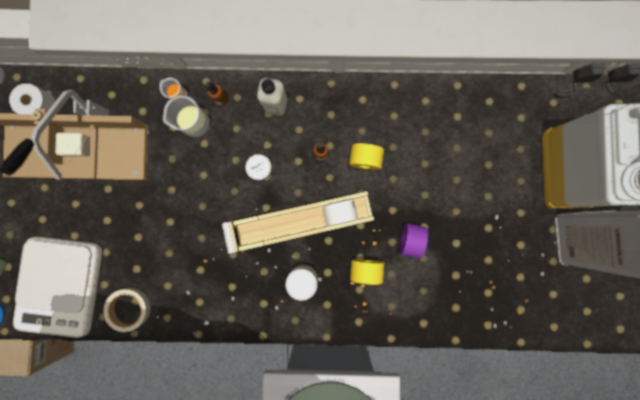

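View pics/scene0.png

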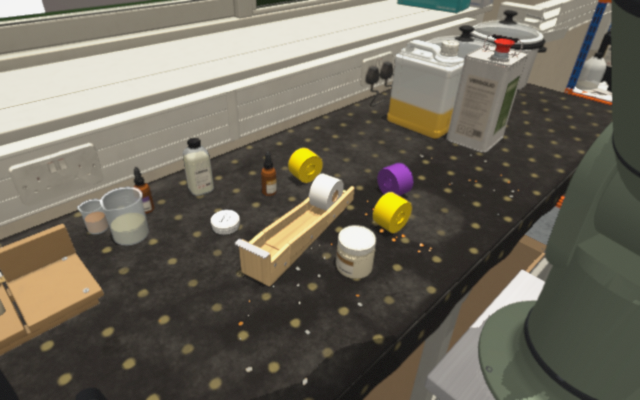

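The top view shows the roll at (341,212) and the dispenser running from the lip at (371,205) up to the stop board at (230,237). The jar is at (301,283), the tin at (258,167) and the dropper at (320,151). The scene view agrees: the roll sits on the level floor at (326,192) and the stop board at (253,250).

```bash
python3 - <<'E'
from h import *
T=np.load("top0.npy");S=np.load("scene0.npy")
for p in[(341,212),(230,237),(371,205),(301,283),(258,167),(320,151)]: print(p,T[p[1],p[0]].round(0))
for nm,W in(("top",T),("scene",S)):
    P=W[np.isfinite(W).all(-1)]
    a=T[237,230,:2];b=T[205,371,:2];L=np.linalg.norm(a-b);d=(a-b)/L;n=np.array([-d[1],d[0]])
    for it in range(3):
        o=b if it==0 else o
        s=(P[:,:2]-o)@d;t=(P[:,:2]-o)@n
        m=(s>-25)&(s<L+25)&(abs(t)<42)&(P[:,2]>14)&(P[:,2]<95)
        (cx,cy),(w,h),ang=cv2.minAreaRect(P[m][:,:2].astype(np.float32))
        th=np.radians(ang if w>h else ang+90);dd=np.array([np.cos(th),np.sin(th)]);dd*=np.sign(dd@d)
        d=dd;n=np.array([-d[1],d[0]]);L=max(w,h);o=np.array([cx,cy])-d*L/2
    s=(P[:,:2]-o)@d;t=(P[:,:2]-o)@n
    print(nm,"centre",cx,cy,w,h,"dir",d,np.degrees(np.arctan2(d[1],d[0])),"lip end",o)
    D=o+180*d  # dispenser origin
    m=(s>0)&(s<L)&(abs(t)<20)
    for k in range(0,340,10):
        q=m&(s>=k)&(s<k+10)
        if q.sum(): print(k-180+5,np.median(P[q,2]).round(1),np.percentile(P[q,2],95).round(1),end=" | ")
    print("\norigin",D)
E
```

```text
(341, 212) [528. -13.  85.]
(230, 237) [469. 227.  75.]
(371, 205) [547. -86.   2.]
(301, 283) [372.  71.  74.]
(258, 167) [630. 180.  22.]
(320, 151) [659.  35.  83.]
top centre 505.9173278808594 79.21534729003906 66.51712036132812 327.0780029296875 dir [-0.24106033  0.97051013] 103.94913005828857 lip end [545.34009277 -79.50091088]
-175 15.7 19.7 | -165 12.1 14.6 | -155 12.6 14.8 | -145 60.7 66.8 | -135 74.2 78.0 | -125 80.8 83.8 | -115 84.1 86.1 | -105 84.2 86.3 | -95 81.4 84.4 | -85 75.2 79.4 | -75 59.3 68.8 | -65 12.6 14.9 | -55 13.5 15.9 | -45 14.2 17.3 | -35 16.3 19.6 | -25 17.0 19.8 | -15 18.9 20.8 | -5 19.9 23.1 | 5 21.0 23.7 | 15 22.6 25.0 | 25 24.5 26.7 | 35 25.5 27.1 | 45 26.4 29.2 | 55 27.0 30.2 | 65 28.9 31.0 | 75 28.5 31.8 | 85 27.5 29.5 | 95 27.1 29.3 | 105 26.9 30.1 | 115 27.1 29.5 | 125 43.7 75.2 | 135 77.9 80.3 | 145 78.4 80.4 | 
origin [501.94923422  95.19091318]
scene centre 504.535888671875 79.25447845458984 68.62076568603516 327.2782287597656 dir [-0.24426362  0.96970887] 104.13831996917726 lip end [544.50697063 -79.42782164]
-175 17.1 18.5 | -165 12.5 12.5 | -135 78.7 78.7 | -125 79.9 83.2 | -115 84.1 85.4 | -105 84.0 86.0 | -95 80.1 84.1 | -85 71.5 78.6 | -75 51.0 67.4 | -65 12.8 14.3 | -55 13.7 15.7 | -45 15.3 16.5 | -35 16.1 17.4 | -25 17.4 18.9 | -15 18.9 20.4 | -5 20.5 22.1 | 5 21.5 22.9 | 15 22.5 24.4 | 25 24.5 25.6 | 35 25.2 26.8 | 45 26.6 27.6 | 55 28.1 29.4 | 65 29.2 30.5 | 75 29.0 31.7 | 85 27.4 28.9 | 95 27.7 28.5 | 125 75.5 76.2 | 135 37.0 78.5 | 145 76.0 79.1 | 
origin [500.53951957  95.1197743 ]
```

```bash
cat >> h.py <<'E'
O=np.array([501.2,95.2]); a=np.radians(104.04); d=np.array([np.cos(a),np.sin(a)])
def W(x,z): return [*(O+x*d),z]
def R(s): return np.array([[s*d[0],-s*d[1],0],[s*d[1],s*d[0],0],[0,0,1.]])@np.diag([1,-1,-1])
E
python3 - <<'E'
from h import *
q0=np.array(read_state()["qpos"]);best=None
for s in(1,-1):
    qs=[inverse_kinematics(W(x,z),R(s)) for x,z in((-178,200),(-178,36),(38,54))]
    print(s,[None if q is None else np.round(q,2) for q in qs])
    if all(q is not None for q in qs):
        c=abs(qs[0][6])+abs(qs[2][6])
        if best is None or c<best[0]: best=(c,s)
s=best[1];print("use",s)
clamp(); movep(W(-178,230),R(s)); movel(W(-178,70)); movel(W(-178,36),max_speed=60,guard=8) and print("guard!")
st=read_state();print(st["time"],st["eef_pos"],st["finger_gap"],st["ft_force"])
for n in("top","scene"):
    c=camera(n); i=c["image"]; i=i[170:280,200:440] if n=="top" else i[100:300,200:440]
    cv2.imwrite(f"pics/{n}1.png",cv2.resize(i,None,fx=2.5,fy=2.5))
E
```

```text
1 [array([-0.36,  0.5 ,  0.55,  1.85, -0.33,  0.88,  0.59]), array([-0.12,  0.71,  0.22,  1.94, -0.29,  0.52,  0.54]), array([-0.56,  0.64,  0.25,  2.04, -0.32,  0.5 ,  0.16])]
-1 [array([-0.71,  0.81,  1.23,  1.87, -0.86,  1.12, -2.04]), array([-0.6 ,  1.02,  1.  ,  1.96, -1.16,  0.9 , -1.84]), array([-1.03,  0.94,  1.01,  2.06, -1.13,  0.85, -2.22])]
use 1
5.4667 [544.39237093 -77.64138265  36.00029685] 0.09718033782617808 [ 0.58848377  0.46646839 -0.39515866]
```

View pics/scene1.png

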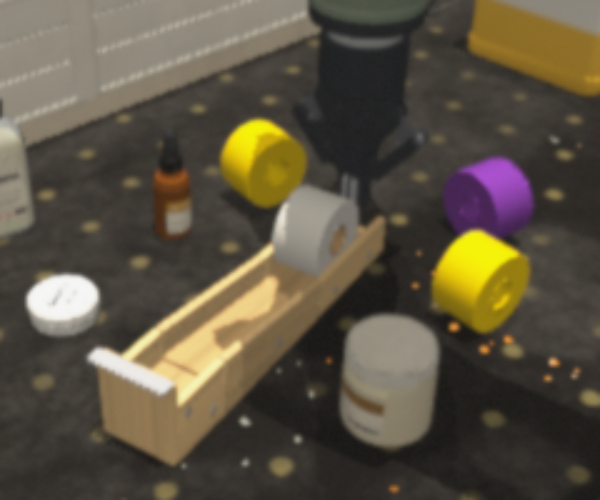

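The fingers stand closed behind the roll, which is at (315,228) and still at rest on the level floor. Nothing is in the way, so I'll push in one slow line.

```bash
python3 - <<'E'
from h import *
print(movel(W(38,54),max_speed=45,guard=15)); wait(0.6)
st=read_state();print(st["time"],st["eef_pos"],st["ft_force"])
def roll(nm):
    P=cloud(camera(nm));P=P[np.isfinite(P).all(-1)]
    n=np.array([-d[1],d[0]]);s=(P[:,:2]-O)@d;t=(P[:,:2]-O)@n
    m=(abs(t)<18)&(s>60)&(s<122)&(P[:,2]>75)&(P[:,2]<110)
    if m.sum()>10:
        from scipy.optimize import least_squares
        r=least_squares(lambda p:np.hypot(s[m]-p[0],P[m,2]-p[1])-36.5,[85,63],loss='soft_l1');print(nm,m.sum(),r.x)
roll("scene");roll("top")
cv2.imwrite("pics/scene2.png",cv2.resize(camera("scene")["image"][100:300,200:440],None,fx=2.5,fy=2.5))
E
```

```text
False
11.1333 [491.99369429 132.07526035  54.00313691] [-0.72137374  0.50000503 -0.49916839]
scene 479 [90.45162542 63.40927961]
```

View pics/scene2.png

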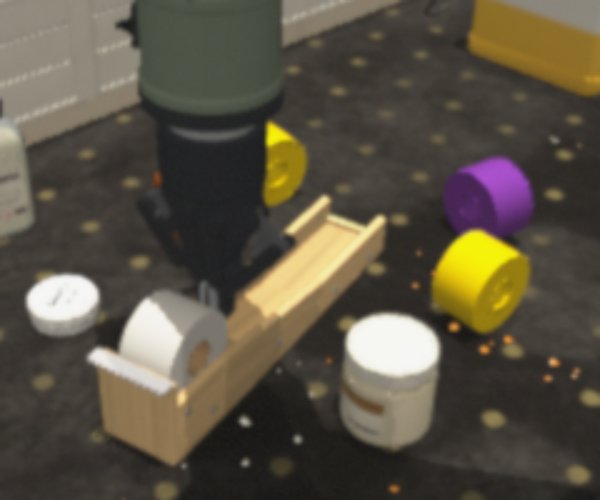

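The roll is seated at (175,338) against the stop board. The fit gives its centre at (90.5, 63.4), as specified. The jar and the tin have not moved. Next I withdraw, check again and hand in.

```bash
python3 - <<'E'
from h import *
from scipy.optimize import least_squares
movel(W(5,56),max_speed=60); movel(W(5,200)); wait(0.5)
P=cloud(camera("scene"));T=P.copy();P=P[np.isfinite(P).all(-1)]
n=np.array([-d[1],d[0]]);s=(P[:,:2]-O)@d;t=(P[:,:2]-O)@n
m=(abs(t)<18)&(s>60)&(s<122)&(P[:,2]>75)&(P[:,2]<110)
r=least_squares(lambda p:np.hypot(s[m]-p[0],P[m,2]-p[1])-36.5,[85,63],loss='soft_l1').x
S=np.load("scene0.npy")
for c in((372,71),(630,180),(659,35)):
    f=lambda Q:(lambda q:q[(np.hypot(q[:,0]-c[0],q[:,1]-c[1])<50)&(q[:,2]>10)].mean(0).round(1))(Q[np.isfinite(Q).all(-1)])
    print(c,f(S),f(T))
print(r,read_state()["time"])
if abs(r[0]-90.5)<4 and abs(r[1]-63.5)<4: print(finish_job())
E
```

```text
(372, 71) [359.6  83.6  54.2] [359.6  83.5  54.4]
(630, 180) [624.3 184.2  20.5] [624.  184.1  20.3]
(659, 35) [658.5  41.2  53. ] [658.6  41.2  53.2]
[90.31391283 63.39290856] 13.6417
the job is handed in; nothing more can be done
None
```

The label roll was pushed up the ramp and sits in the seat against the stop board, staying there with the arm withdrawn; the jar, tin and dropper bottle did not move, and the job was handed in at about 13.6 s.

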